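# Check the piston dispensers and mark the one that sticks

## Task

Try both piston dispensers on the lab table by pressing the blue plunger of each gently straight down: the one that runs freely is to be pushed fully home. The other has something lodged inside: when its resistance rises part-way, stop, do not force it, and leave it there. Reject that dispenser by standing the red rubber stopper upright in the round white tray on its foot.

Things in the scene. Friction and masses are not known exactly. Their poses are not given: they have to be found in the camera images.
- plunger_a: Blue round head (38 mm across, 9 mm thick) of one dispenser's plunger, over a white barrel (50 mm across, top 85 mm high) on a fixed grey foot. Origin: centre of the head's flat top, z up; 130 to 135 mm above the table at the start, 95 when fully home; stays where left. -x points along the foot to its white tray: centre 110 mm away, 64 mm inside, floor 12 and rim 18 mm above the table.
- plunger_b: The same on the other, identical dispenser. A free plunger resists with 1 to 3 N all the way to a firm stop at home. In exactly one of the two (which varies, unseen) a bung is lodged: once the head's top is 121 to 115 mm high, resistance rises by about 1.8 N per mm; over 22 N is forcing it. It springs back a few mm when let go.
- stopper_1: red rubber stopper, a tapered plug 26 mm high, 27 mm across at its wide end and standing on its narrow end, loose on the table between the two dispensers. Origin: centre of its underside; z up along its axis. A smaller black stopper elsewhere on the table is not part of the job.

How it is judged:
At the end, for the whole second after the job is handed in: One plunger is home (head top within 5 mm of 95 mm); the other was pressed to where its resistance rises, not past it (head top 104 to 124.5 mm high); the red stopper stands at rest, upright within 15 degrees, in that other dispenser's tray, within 20 mm of its centre along each axis of the foot (((height (world z) of plunger_a below 0.1 m and height (world z) of plunger_b between 0.104 and 0.1245 m and x of stopper_1 in the frame of plunger_b between -0.13 and -0.09 m and y of stopper_1 in the frame of plunger_b between -0.02 and 0.02 m) or (height (world z) of plunger_b below 0.1 m and height (world z) of plunger_a between 0.104 and 0.1245 m and x of stopper_1 in the frame of plunger_a between -0.13 and -0.09 m and y of stopper_1 in the frame of plunger_a between -0.02 and 0.02 m)) and height (world z) of stopper_1 below 0.02 m and angle between stopper_1's own z axis and vertical below 0.26 rad and linear speed of stopper_1 below 0.02 m/s); the robot touches nothing.
It fails at once if the plunger that sticks is forced: more than 22 N on plunger_a before it is home (contact force between any of the fingers, the arm and plunger_a above 22 N and height (world z) of plunger_a above 0.102 m).
It fails at once if the plunger that sticks is forced: more than 22 N on plunger_b before it is home (contact force between any of the fingers, the arm and plunger_b above 22 N and height (world z) of plunger_b above 0.102 m).
It also fails if it takes over 72 s, if anything falls off the work surface, if the arm or the gripper's body presses on something with over 40 N, if the wrist force passes 120 N, or if a joint passes its speed limit or range.

## Robot

A 6-joint arm with a two-finger parallel gripper is mounted at the origin on a cart in front of the work surface, level with it; the furniture and walls round the work are solid. World frame = base frame: x ahead of the robot, y to its left, z up, the work surface at z = 0. Lengths are in m, angles in rad, forces in N, time in s.
With the tool pointing down it reaches from about 0.35 to 0.85 m from the base axis. Payload 8.1 kg.
Tool frame: the origin (TCP) lies on the centre line of the jaws, within the pads' length; the fingertips stand 19 mm ahead of it and the grasp point (between the pads) is the TCP; y points along the fingers, x is the direction in which the jaws open and shut, and the axes are right-handed (so a half turn about y gives the same grasp; the last joint's range is limited). The gripper opens to 93 mm and grips with 3 to 60 N. Pads are 15 mm wide; open, the fingers measure 128 mm over their backs; the gripper's body (75 mm by 188 mm) begins 65 mm behind the grasp point.
Start: joints at [-1.267, 0.13, 1.488, -0, 1.523, -0.085], TCP at [0.227, -0.555, 0.238] pointing down, gripper open.
Joint ranges: [-2.96, 2.96], [-0.89, 2.26], [0.02, 2.5], [-1.34, 4.48], [0, 2.73], [-2.66, 2.66]. Speed limits (rad/s): [2.39, 2.39, 2.79, 3.14, 3.14, 3.14].

## Interface

Orientations are given as a 3x3 rotation matrix whose columns are the frame's x, y, z axes.
In Python, from bench import ctrl, imaging, spotter gives the robot as it stands.
- The arm moves only by the tool jog_arm, never from a script. Its argument "steps" is a list that holds one entry, the list of rows, each a list of 5 numbers: the finger opening in m, from 0 to 0.093, then the shift along the tool's x, y, z in m, then the turn about the tool's y in degrees. In form: [[[gripper, tx, ty, tz, yaw], ...]]. A call has exactly 8 rows; each row is the pose to reach, as a shift and turn from the pose commanded when the call began, along the tool's axes at that moment; what a row does not reach only later rows make up. A row lasts 1/8 s, in which the tool goes at most 62.5 mm and 10.7 degrees, less where a joint would pass 70% of its speed; a pose out of reach is approached as far as the arm can. A call with a gripper value outside its range is refused whole. The fingers move at their own pace and stop on an object; the grip force is fixed at half the most. Time passes only in rows, so rows that repeat a pose let the fingers close, or fill a call up. It gives the time, the measured TCP pose, the force and the opening at its end, in the units of the state.
- ctrl.sense(): the state, without advancing time (a new reading comes with each control period).
- imaging.get_image(name): name is "scene" or "top"; returns a dict with "pixels" (480x640x3 uint8, red, green, blue), "K" (3x3 intrinsics, pixels), "distortion" ([k1, k2, p1, p2, k3] as OpenCV has them; the pictures are not rectified), "eye" and "attitude" of the camera in the world. Camera axes: x right, y down, z forward; pixel columns grow to the right and rows downward; lengths in m; the calibration is good to about 2 mm. A picture is of the moment at which its call begins. There is no depth.
- ctrl.job_done(): hands the job in, once; it reports no verdict.
Trained networks look in a picture, given as the dict that the camera call returned (one of the last four; its "shot" number tells which), for a name from the list of things; names that differ only in an ending like _2 or _b are one class to them, and where a whole thing is asked for, a point or a joint stands for the part that bears it (a point fixed in the world has none). Each returns a list of dicts, best first, with "confidence" (0 to 1); they miss things now and then, are a little off and sometimes report something else, mostly with a low value. They report only what shows in the picture. A call takes as long as a camera call.
- spotter.spot_in(thing, picture): "centre" ([column, row] in pixels, amid what is visible of it).
- spotter.masks_of(thing, picture): "region" (480x640 bool, what is visible of it) and "centre" ([column, row] in pixels, amid what is visible of it).
- spotter.mark_of(thing, picture): "centre" ([column, row] in pixels: a listed point, or the origin of a listed thing).
The state is a dict: "time_s": time; "joint_pos": joint angles; "qd": joint speeds; "effort": joint torques, N m; "position": TCP position; "orientation": TCP orientation; "ft_force": force on the tool from outside, world axes, zero at the start; "moment": the same for the moment, N m; "width": finger opening in m.
Only numpy, scipy, OpenCV 4.12 (cv2) and the standard library are available. Lean on these libraries where they do the work, as an engineer would, in place of code of your own. Each camera call takes 0.05 s, during which the arm holds its last target.

## Working session

There is one attempt and no reset: what is moved stays moved. The work goes in short steps, Python scripts to look and compute and a tool call to move; the robot and the scene stay as the last step left them, time stands still between calls to the robot, and variables do not carry over. Pictures are saved under pics/ and viewed, and the job is handed in when it is done.

Besides the shell and the picture viewer there is one more tool, called after "Call:" as name(argument=value, ...), one argument or row to a line, values as JSON. jog_arm: Moves the arm, as the interface text tells. Its arguments: {"type":"object","properties":{"steps":{"type":"array"}},"required":["steps"]}

```bash
mkdir -p pics; cat > h.py <<'E'
import numpy as np, cv2
from bench import ctrl, imaging, spotter
def save(p,n): cv2.imwrite('pics/'+n,p['pixels'][:,:,::-1])
def ray(p,c):
    u=cv2.undistortPoints(np.array([[c]],float),np.array(p['K'],float),np.array(p['distortion'],float))[0,0]
    return np.array(p['eye']),np.array(p['attitude'])@np.array([u[0],u[1],1.])
def atz(p,c,z):
    e,d=ray(p,c); return e+d*(z-e[2])/d[2]
def proj(p,X):
    R=np.array(p['attitude']).T; t=-R@np.array(p['eye'])
    return cv2.projectPoints(np.array(X,float).reshape(-1,1,3),cv2.Rodrigues(R)[0],t,np.array(p['K'],float),np.array(p['distortion'],float))[0].reshape(-1,2)
E
python3 - <<'E'
from h import *
np.set_printoptions(precision=4,suppress=True)
for n in('scene','top'):
    p=imaging.get_image(n); save(p,n+'0.png'); print(n,p['eye'],p['attitude'])
    for t in('plunger_a','stopper_1'):
        for r in spotter.mark_of(t,p)[:4]: print(t,r['centre'],r['confidence'],atz(p,r['centre'],.1325 if t[0]=='p' else 0))
    for r in spotter.spot_in('stopper_1',p)[:4]: print('spot',r['centre'],r['confidence'],atz(p,r['centre'],.013))
s=ctrl.sense();print(s)
E
```

```text
scene [0.1273 0.5756 0.9483] [[-0.8256 -0.4236  0.3727]
 [-0.564   0.6405 -0.5213]
 [-0.0179 -0.6406 -0.7677]]
plunger_a [225.2, 284.3] 0.57 [0.5969 0.1779 0.1325]
plunger_a [359.5, 159.6] 0.56 [ 0.5696 -0.2144  0.1325]
stopper_1 [310.2, 277.7] 0.57 [0.5422 0.007  0.    ]
spot [311.2, 272.9] 0.57 [0.5415 0.004  0.013 ]
top [ 0.4461 -0.0186  0.9969] [[-0.0103 -0.9942  0.1067]
 [-0.9989  0.015   0.0437]
 [-0.045  -0.1061 -0.9933]]
plunger_a [451.2, 222.1] 0.87 [ 0.5674 -0.2137  0.1325]
plunger_a [239.7, 211.5] 0.79 [0.5943 0.1814 0.1325]
stopper_1 [331.9, 247.2] 0.67 [0.5359 0.0114 0.    ]
stopper_1 [238.5, 209.5] 0.42 [0.6215 0.2147 0.    ]
spot [330.6, 245.6] 0.45 [0.5381 0.0138 0.013 ]
{'time_s': 0.4, 'joint_pos': array([-1.2674,  0.1305,  1.4884,  0.    ,  1.523 , -0.0854]), 'qd': array([ 0.0013, -0.0022, -0.0023,  0.0012, -0.0014, -0.0011]), 'effort': array([ -0.001 , -55.8981, -49.1327,   0.0768,   0.0265,  -0.0001]), 'position': array([ 0.2274, -0.5551,  0.2375]), 'orientation': array([[ 0.3791, -0.0001,  0.9254],
       [-0.9254,  0.0003,  0.3791],
       [-0.0003, -1.    ,  0.    ]]), 'ft_force': array([-0.2873,  0.4637,  0.6104]), 'moment': array([-0.0406,  0.0241, -0.0195]), 'width': 0.09314391628219817}
```

View pics/scene0.png

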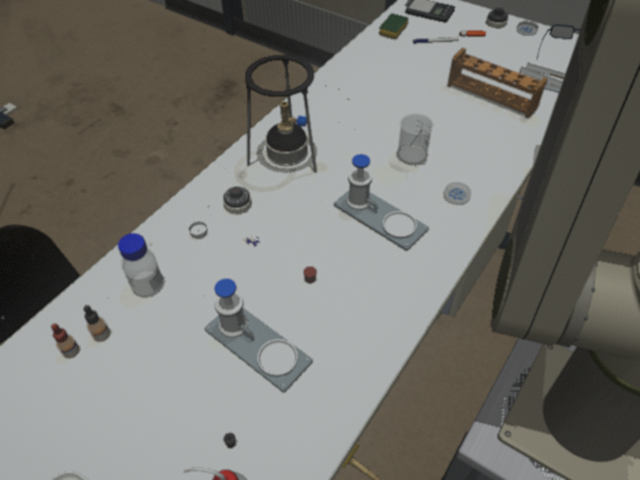

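View pics/top0.png

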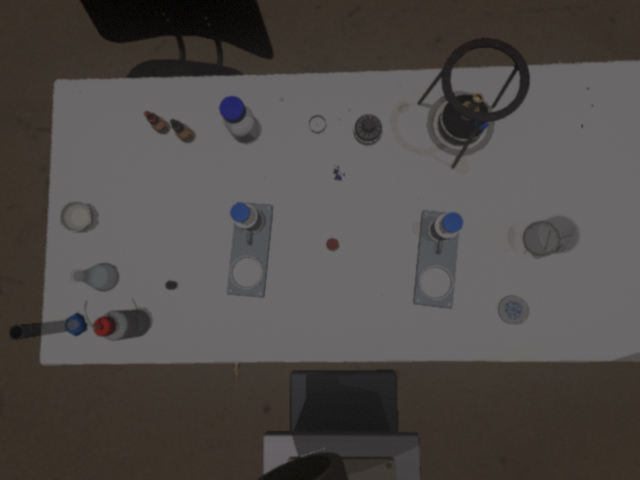

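```bash
python3 - <<'E'
from h import *
np.set_printoptions(precision=4,suppress=True)
def tri(rs):
    A=np.zeros((3,3));b=np.zeros(3)
    for e,d in rs:
        d=d/np.linalg.norm(d);P=np.eye(3)-np.outer(d,d);A+=P;b+=P@e
    X=np.linalg.solve(A,b); return X
S=imaging.get_image('scene');T=imaging.get_image('top')
M={}
for n,p in(('s',S),('t',T)):
    hsv=cv2.cvtColor(p['pixels'],cv2.COLOR_RGB2HSV)
    for c,lo,hi in(('blue',(105,120,60),(125,255,255)),('red',(0,90,40),(8,255,200)),('red',(170,90,40),(180,255,200))):
        k,_,st,ce=cv2.connectedComponentsWithStats(cv2.inRange(hsv,lo,hi))
        for i in range(1,k):
            if st[i,4]>25: print(n,c,ce[i],st[i])
    M[n]=sorted([r for r in spotter.mark_of('plunger_a',p)][:2],key=lambda r:atz(p,r['centre'],.13)[1])
    for r in M[n]: print(n,r['centre'],r['confidence'])
for i in(0,1):
    X=tri([ray(S,M['s'][i]['centre']),ray(T,M['t'][i]['centre'])]);print(i,X,proj(S,X),proj(T,X))
# trays at rim height from approx
for n,p,cs in(('s',S,[(400,224),(278,357)]),('t',T,[(435,283),(247.5,272)])):
    for c in cs:
        print(n,'tray',atz(p,c,.018))
    big=[cv2.resize(p['pixels'][int(c[1])-50:int(c[1])+50,int(c[0])-50:int(c[0])+50],(400,400),interpolation=cv2.INTER_CUBIC) for c in cs]
    cv2.imwrite(f'pics/tr_{n}.png',np.hstack(big)[:,:,::-1])
print(ctrl.sense()['time_s'])
E
```

```text
s blue [301.087  120.5507] [297 116   9  10  69]
s blue [360.5802 160.4568] [353 155  16  12 162]
s blue [131.3821 245.7757] [118 234  27  26 526]
s blue [224.8606 287.6481] [215 279  21  18 287]
s red [475.9494  32.9367] [467  31  19   5  79]
s red [309.6914 271.9506] [305 268  11   9  81]
s red [ 58.5271 333.4729] [ 52 325  14  17 129]
s red [228.6471 474.7899] [220 470  18  10 119]
s [361.3, 160.4] 0.73
s [224.3, 286.2] 0.61
t blue [231.3169 107.8498] [220  97  24  23 426]
t blue [483.6429 125.1071] [480 122   8   7  28]
t blue [239.7115 211.9346] [231 203  18  19 260]
t blue [452.1871 222.018 ] [443 213  19  19 278]
t blue [ 75.94 324.96] [ 68 315  15  20 100]
t red [332.1481 243.8395] [327 239  11  10  81]
t red [103.3247 326.1218] [ 94 317  21  19 271]
t [451.0, 223.6] 0.75
t [235.8, 213.2] 0.69
0 [ 0.5644 -0.2129  0.134 ] [[361.3166 160.4011]] [[450.9907 223.5843]]
1 [0.5897 0.1865 0.1424] [[224.4181 286.2248]] [[235.744  213.1072]]
s tray [ 0.4568 -0.2016  0.018 ]
s tray [0.4832 0.1925 0.018 ]
t tray [ 0.4569 -0.2016  0.018 ]
t tray [0.4842 0.19   0.018 ]
0.6
```

```bash
cd pics; python3 -c "
import cv2,numpy as np
cv2.imwrite('tr.png',np.vstack([cv2.imread('tr_s.png'),cv2.imread('tr_t.png')])[::1][:800])
a=cv2.imread('tr.png');cv2.imwrite('tr.png',cv2.resize(a,(600,600)))"
```

```text
(no output)
```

View pics/tr.png

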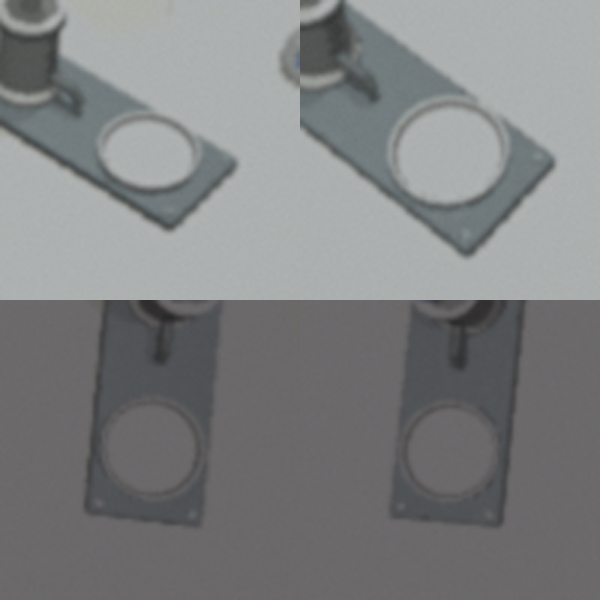

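Call:
jog_arm(
  steps=[
    [[0, -0.0235, 0, 0.0554, 0], [0, -0.047, 0, 0.1107, 0], [0, -0.0704, 0, 0.1661, 0], [0, -0.0939, 0, 0.2214, 0], [0, -0.1174, 0, 0.2768, 0], [0, -0.1408, 0, 0.3321, 0], [0, -0.1643, 0, 0.3875, 0], [0, -0.1878, 0, 0.4428, 0]],
  ],
)

```text
time_s: 1.6
position: [0.5673, -0.212, 0.2379]
orientation: [[0.379, 0.001, 0.925], [-0.925, -0.0, 0.379], [0.001, -1.0, 0.0]]
ft_force: [0.6, -1.0, -0.2]
width: 0.0177
```

```bash
cat > st.py <<'E'
from h import *
import sys
np.set_printoptions(precision=4,suppress=True)
s=ctrl.sense();R=s['orientation']
print(s['time_s'],s['position'],'tipz',s['position'][2]-.019,'F',s['ft_force'],'w',s['width'],'\n',R)
if len(sys.argv)>1:
    p=imaging.get_image('scene');save(p,sys.argv[1]+'s.png')
    q=imaging.get_image('top');save(q,sys.argv[1]+'t.png')
    cv2.imwrite('pics/'+sys.argv[1]+'.png',np.hstack([cv2.resize(i['pixels'][:,:,::-1],(400,300)) for i in(p,q)]))
E
python3 st.py m1
```

```text
1.6 [ 0.5673 -0.212   0.2379] tipz 0.2189025902685442 F [ 0.6246 -0.985  -0.1894] w 0.01768729262648802 
 [[ 0.3791  0.0005  0.9254]
 [-0.9254 -0.0004  0.3791]
 [ 0.0006 -1.      0.0003]]
```

View pics/m1s.png

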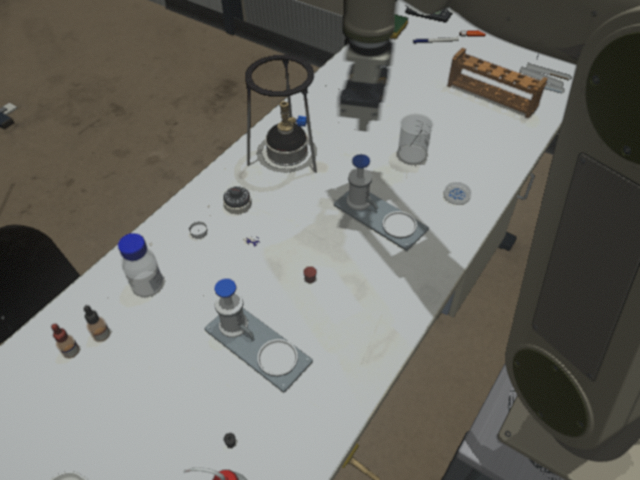

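Call:
jog_arm(
  steps=[
    [[0, 0.001, 0.025, 0.001, 0], [0, 0.001, 0.05, 0.001, 0], [0, 0.001, 0.07, 0.001, 0], [0, 0.001, 0.08, 0.001, 0], [0, 0.001, 0.083, 0.001, 0], [0, 0.001, 0.086, 0.001, 0], [0, 0.001, 0.089, 0.001, 0], [0, 0.001, 0.092, 0.001, 0]],
  ],
)

```text
time_s: 2.7
position: [0.5679, -0.2144, 0.1465]
orientation: [[0.379, 0.002, 0.925], [-0.925, -0.001, 0.379], [0.001, -1.0, 0.001]]
ft_force: [-0.0, -1.1, 2.2]
width: 0.0007
```

```bash
python3 st.py m2
```

```text
2.7 [ 0.5679 -0.2144  0.1465] tipz 0.1274968988559042 F [-0.0305 -1.1401  2.1652] w 0.0007269753830241579 
 [[ 0.3791  0.0016  0.9254]
 [-0.9254 -0.0009  0.3791]
 [ 0.0014 -1.      0.0011]]
```

View pics/m2s.png

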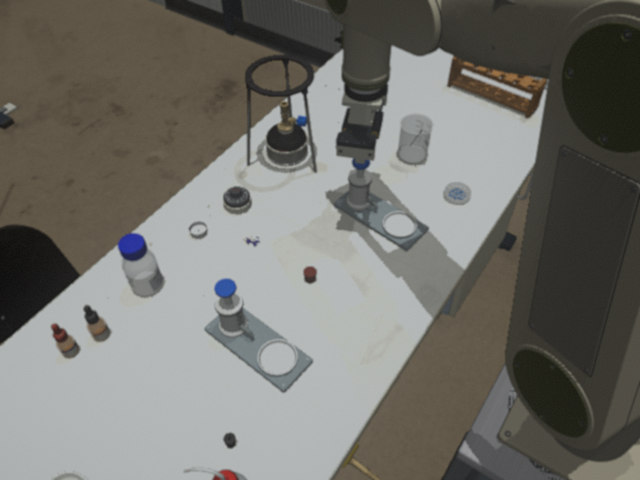

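Call:
jog_arm(
  steps=[
    [[0, 0, 0.0015, 0, 0], [0, 0, 0.003, 0, 0], [0, 0, 0.0045, 0, 0], [0, 0, 0.006, 0, 0], [0, 0, 0.0075, 0, 0], [0, 0, 0.009, 0, 0], [0, 0, 0.01, 0, 0], [0, 0, 0.01, 0, 0]],
  ],
)

```text
time_s: 3.8
position: [0.5671, -0.214, 0.1354]
orientation: [[0.379, -0.001, 0.925], [-0.925, 0.0, 0.379], [-0.001, -1.0, -0.0]]
ft_force: [0.5, 0.1, 0.8]
width: 0.0006
```

Call:
jog_arm(
  steps=[
    [[0, 0, 0.0005, 0, 0], [0, 0, 0.001, 0, 0], [0, 0, 0.0015, 0, 0], [0, 0, 0.002, 0, 0], [0, 0, 0.003, 0, 0], [0, 0, 0.004, 0, 0], [0, 0, 0.004, 0, 0], [0, 0, 0.004, 0, 0]],
  ],
)

```text
time_s: 4.8
position: [0.5673, -0.2142, 0.1314]
orientation: [[0.379, -0.0, 0.925], [-0.925, -0.0, 0.379], [0.0, -1.0, -0.0]]
ft_force: [-0.3, 1.0, 0.3]
width: 0.0005
```

Call:
jog_arm(
  steps=[
    [[0, 0, 0.0005, 0, 0], [0, 0, 0.001, 0, 0], [0, 0, 0.0015, 0, 0], [0, 0, 0.002, 0, 0], [0, 0, 0.0025, 0, 0], [0, 0, 0.0025, 0, 0], [0, 0, 0.0025, 0, 0], [0, 0, 0.0025, 0, 0]],
  ],
)

```text
time_s: 5.8
position: [0.5674, -0.2142, 0.1291]
orientation: [[0.379, 0.0, 0.925], [-0.925, -0.0, 0.379], [0.0, -1.0, 0.0]]
ft_force: [-0.6, 0.1, 1.4]
width: 0.0006
```

```bash
python3 st.py m3;python3 -c "
import cv2;a=cv2.imread('pics/m3s.png')[80:260,280:460];cv2.imwrite('pics/m3c.png',cv2.resize(a,(600,600)))"
```

```text
5.8 [ 0.5674 -0.2142  0.1291] tipz 0.11007441544447975 F [-0.5792  0.0591  1.3956] w 0.0006482402379669662 
 [[ 0.3791  0.      0.9254]
 [-0.9254 -0.      0.3791]
 [ 0.0001 -1.      0.    ]]
```

View pics/m3c.png

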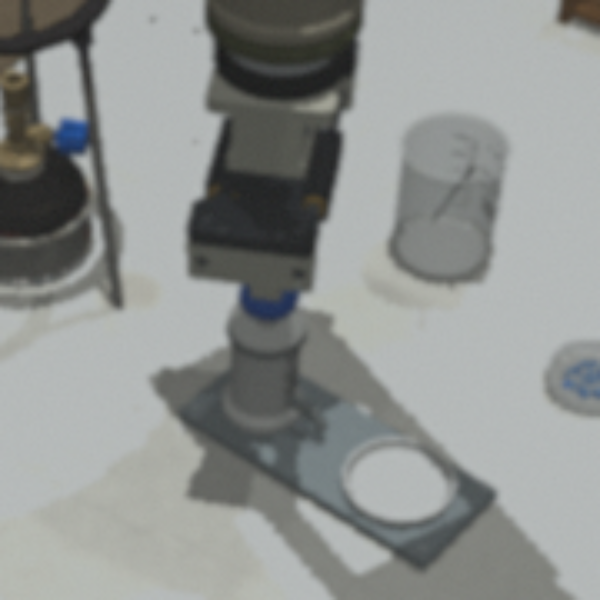

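Call:
jog_arm(
  steps=[
    [[0, 0, 0.002, 0, 0], [0, 0, 0.004, 0, 0], [0, 0, 0.006, 0, 0], [0, 0, 0.008, 0, 0], [0, 0, 0.01, 0, 0], [0, 0, 0.012, 0, 0], [0, 0, 0.0135, 0, 0], [0, 0, 0.0145, 0, 0]],
  ],
)

```text
time_s: 6.9
position: [0.5674, -0.2142, 0.1146]
orientation: [[0.379, 0.0, 0.925], [-0.925, -0.0, 0.379], [0.0, -1.0, 0.0]]
ft_force: [-0.7, -0.6, 1.9]
width: 0.0008
```

Call:
jog_arm(
  steps=[
    [[0, 0, 0.0003, 0, 0], [0, 0, 0.0006, 0, 0], [0, 0, 0.001, 0, 0], [0, 0, 0.0013, 0, 0], [0, 0, 0.0015, 0, 0], [0, 0, 0.0015, 0, 0], [0, 0, 0.0015, 0, 0], [0, 0, 0.0015, 0, 0]],
  ],
)

```text
time_s: 7.9
position: [0.5674, -0.2142, 0.1142]
orientation: [[0.379, 0.0, 0.925], [-0.925, -0.0, 0.379], [0.0, -1.0, 0.0]]
ft_force: [-3.1, 1.3, 9.1]
width: 0.0
```

Call:
jog_arm(
  steps=[
    [[0, 0, -0.06, 0, 0], [0, -0.0506, -0.06, 0.025, 0], [0, -0.1012, -0.06, 0.05, 0], [0, -0.1518, -0.06, 0.075, 0], [0, -0.2024, -0.06, 0.1, 0], [0, -0.253, -0.06, 0.125, 0], [0, -0.3036, -0.06, 0.15, 0], [0, -0.3543, -0.06, 0.1749, 0]],
  ],
)

```text
time_s: 8.9
position: [0.5942, 0.182, 0.1726]
orientation: [[0.379, -0.001, 0.925], [-0.925, -0.0, 0.379], [-0.0, -1.0, -0.001]]
ft_force: [1.1, 0.6, 0.4]
width: 0.0007
```

```bash
python3 st.py m4;python3 - <<'E'
from h import *
p=imaging.get_image('scene')
for r in spotter.mark_of('plunger_a',p):print(r['centre'],r['confidence'],atz(p,r['centre'],.095),atz(p,r['centre'],.1325))
E
```

```text
8.9 [0.5942 0.182  0.1726] tipz 0.1535963346536925 F [1.076  0.6242 0.4128] w 0.0006743593247875481 
 [[ 0.3792 -0.001   0.9253]
 [-0.9253 -0.      0.3792]
 [-0.0003 -1.     -0.001 ]]
[359.1, 172.7] 0.79 [ 0.56958963 -0.21596483  0.095     ] [ 0.55015313 -0.18118011  0.1325    ]
[225.9, 285.3] 0.64 [0.61599819 0.16062077 0.095     ] [0.5945222  0.17885589 0.1325    ]
```

View pics/m4s.png

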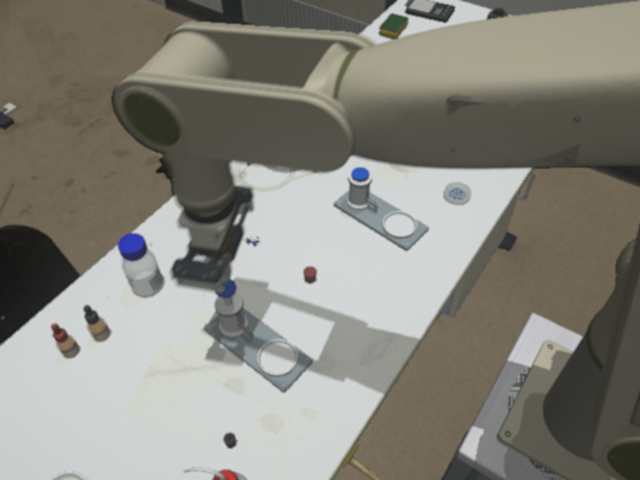

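Call:
jog_arm(
  steps=[
    [[0, 0, 0.011, 0, 0], [0, 0, 0.016, 0, 0], [0, 0, 0.019, 0, 0], [0, 0, 0.022, 0, 0], [0, 0, 0.025, 0, 0], [0, 0, 0.028, 0, 0], [0, 0, 0.03, 0, 0], [0, 0, 0.031, 0, 0]],
  ],
)

```text
time_s: 10.1
position: [0.5951, 0.18, 0.1422]
orientation: [[0.379, 0.001, 0.925], [-0.925, 0.0, 0.379], [0.0, -1.0, 0.001]]
ft_force: [0.9, -1.7, 1.7]
width: 0.0001
```

Call:
jog_arm(
  steps=[
    [[0, 0, 0.0005, 0, 0], [0, 0, 0.001, 0, 0], [0, 0, 0.0015, 0, 0], [0, 0, 0.002, 0, 0], [0, 0, 0.0025, 0, 0], [0, 0, 0.003, 0, 0], [0, 0, 0.003, 0, 0], [0, 0, 0.003, 0, 0]],
  ],
)

```text
time_s: 11.1
position: [0.5948, 0.1801, 0.1391]
orientation: [[0.379, -0.0, 0.925], [-0.925, 0.0, 0.379], [-0.0, -1.0, -0.0]]
ft_force: [1.6, -0.3, 2.1]
width: 0.0004
```

Call:
jog_arm(
  steps=[
    [[0, 0, 0.0005, 0, 0], [0, 0, 0.001, 0, 0], [0, 0, 0.0015, 0, 0], [0, 0, 0.002, 0, 0], [0, 0, 0.0025, 0, 0], [0, 0, 0.003, 0, 0], [0, 0, 0.003, 0, 0], [0, 0, 0.003, 0, 0]],
  ],
)

```text
time_s: 12.1
position: [0.5948, 0.1802, 0.1362]
orientation: [[0.379, -0.0, 0.925], [-0.925, 0.0, 0.379], [-0.0, -1.0, 0.0]]
ft_force: [-1.1, 1.6, 5.7]
width: 0.0007
```

Call:
jog_arm(
  steps=[
    [[0, 0, 0.0005, 0, 0], [0, 0, 0.001, 0, 0], [0, 0, 0.0015, 0, 0], [0, 0, 0.002, 0, 0], [0, 0, 0.002, 0, 0], [0, 0, 0.002, 0, 0], [0, 0, 0.002, 0, 0], [0, 0, 0.002, 0, 0]],
  ],
)

```text
time_s: 13.1
position: [0.5948, 0.1801, 0.1345]
orientation: [[0.379, -0.0, 0.925], [-0.925, 0.0, 0.379], [-0.0, -1.0, 0.0]]
ft_force: [-1.9, 1.2, 7.1]
width: 0.0007
```

Call:
jog_arm(
  steps=[
    [[0, 0, -0.01, 0, 0], [0, 0, -0.03, 0, 0], [0, 0, -0.05, 0, 0], [0.045, 0, -0.06, 0, 0], [0.045, 0, -0.06, 0, 0], [0.045, 0, -0.06, 0, 0], [0.045, 0, -0.06, 0, 0], [0.045, 0, -0.06, 0, 0]],
  ],
)

```text
time_s: 14.1
position: [0.5945, 0.18, 0.1934]
orientation: [[0.379, -0.001, 0.925], [-0.925, -0.0, 0.379], [-0.0, -1.0, -0.001]]
ft_force: [0.0, -0.7, 0.1]
width: 0.0437
```

```bash
python3 st.py m5;python3 - <<'E'
from h import *
np.set_printoptions(precision=4,suppress=True)
for n in('scene','top'):
    p=imaging.get_image(n)
    for t,zs in(('plunger_a',(.095,.118)),('stopper_1',(0,))):
        for r in spotter.mark_of(t,p)[:3]:print(n,t,r['centre'],r['confidence'],*[atz(p,r['centre'],z) for z in zs])
    hsv=cv2.cvtColor(p['pixels'],cv2.COLOR_RGB2HSV)
    m=cv2.inRange(hsv,(0,70,30),(10,255,220))|cv2.inRange(hsv,(168,70,30),(180,255,220))
    k,_,st,ce=cv2.connectedComponentsWithStats(m)
    # model silhouette of stopper: project two discs, hull centroid -> solve xy
    c0=(310,272) if n=='scene' else (332,244)
    for i in range(1,k):
        if np.hypot(*(ce[i]-c0))<8 and st[i,4]>25:
            th=np.linspace(0,6.283,40)
            xy=atz(p,ce[i],.013)[:2]
            for _ in range(5):
                P=[[xy[0]+r*np.cos(a),xy[1]+r*np.sin(a),z] for r,z in((.0105,0),(.0135,.026)) for a in th]
                h=cv2.convexHull(proj(p,P).astype(np.float32));mm=cv2.moments(h);c=np.array([mm['m10'],mm['m01']])/mm['m00']
                xy=xy+(atz(p,ce[i],.013)-atz(p,c,.013))[:2]
            print('blob',ce[i],st[i,4],'model area',mm['m00'],xy)
    c=np.array(c0);cv2.imwrite(f'pics/stop_{n}.png',cv2.resize(p['pixels'][c[1]-40:c[1]+40,c[0]-40:c[0]+40,::-1],(480,480)))
E
```

```text
14.1 [0.5945 0.18   0.1934] tipz 0.1743806776368035 F [ 0.0147 -0.6917  0.1324] w 0.04372575320139139 
 [[ 0.3791 -0.0012  0.9254]
 [-0.9254 -0.0003  0.3791]
 [-0.0002 -1.     -0.0012]]
scene plunger_a [226.7, 290.8] 0.56 [0.6071 0.1691 0.095 ] [0.5942 0.18   0.118 ]
scene stopper_1 [309.2, 276.7] 0.47 [0.5453 0.0061 0.    ]
blob [309.4757 272.0097] 103 model area 191.63731307676062 [0.5442 0.006 ]
top plunger_a [445.8, 228.3] 0.82 [ 0.5608 -0.2115  0.095 ] [ 0.5578 -0.2065  0.118 ]
top plunger_a [238.2, 214.1] 0.74 [0.5956 0.193  0.095 ] [0.5918 0.1876 0.118 ]
top stopper_1 [332.1, 248.0] 0.42 [0.5341 0.011  0.    ]
blob [331.949  243.7857] 98 model area 129.16843451024033 [0.5407 0.0105]
```

View pics/m5s.png

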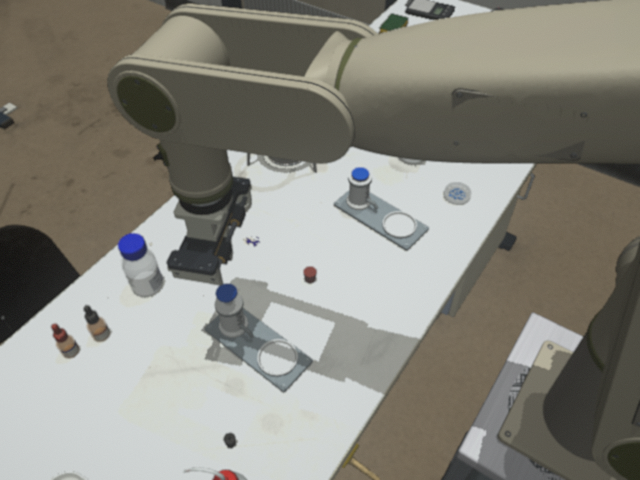

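View pics/stop_scene.png

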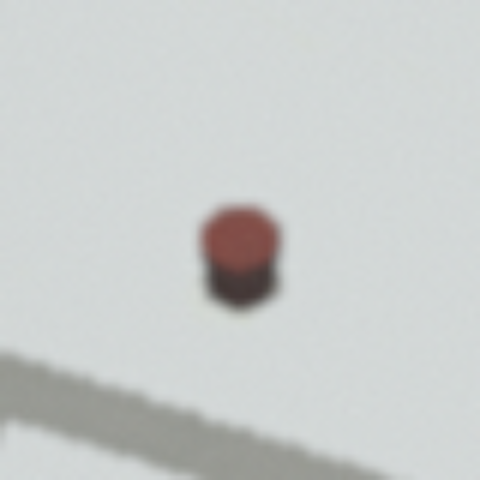

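```bash
python3 - <<'E'
from h import *
S=imaging.get_image('scene');T=imaging.get_image('top')
a=atz(S,(309.6,271.7),.026);b=atz(T,(332,243.8),.026);print(a,b)
s=ctrl.sense();X=(a+b)/2
print(s['orientation'].T@(np.array([X[0],X[1],.1])-s['position']), s['position'])
print('width px',proj(S,[[.54,.008-.0135,.026],[.54,.008+.0135,.026]]))
E
```

```text
[0.54004776 0.01125084 0.026     ] [0.54065874 0.01036204 0.026     ]
[ 0.13591571  0.09421952 -0.11464656] [0.59490487 0.18003667 0.194231  ]
width px [[314.44900088 266.04262636]
 [306.62932302 275.22161499]]
```

Call:
jog_arm(
  steps=[
    [[0.06, 0.034, 0, -0.0287, 0], [0.06, 0.068, 0, -0.0573, 0], [0.06, 0.102, 0, -0.086, 0], [0.06, 0.1359, 0.01, -0.1146, 0], [0.06, 0.1359, 0.04, -0.1146, 0], [0.06, 0.1359, 0.07, -0.1146, 0], [0.06, 0.1359, 0.1, -0.1146, 0], [0.06, 0.1359, 0.1, -0.1146, 0]],
  ],
)

```text
time_s: 15.6
position: [0.5381, 0.0109, 0.0916]
orientation: [[0.379, -0.005, 0.925], [-0.925, 0.0, 0.379], [-0.002, -1.0, -0.005]]
ft_force: [-1.1, 0.5, 0.5]
width: 0.0598
```

```bash
python3 st.py m6;python3 -c "
import cv2;a=cv2.imread('pics/m6s.png')[150:330,220:400];b=cv2.imread('pics/m6t.png')[170:300,260:390];import numpy as np;cv2.imwrite('pics/m6c.png',np.hstack([cv2.resize(a,(400,400)),cv2.resize(b,(400,400))]))"
```

```text
15.6 [0.5381 0.0109 0.0916] tipz 0.0725864899155393 F [-1.0558  0.4991  0.5453] w 0.05984303493488459 
 [[ 0.3789 -0.0053  0.9254]
 [-0.9254  0.0004  0.3789]
 [-0.0024 -1.     -0.0048]]
```

View pics/m6c.png

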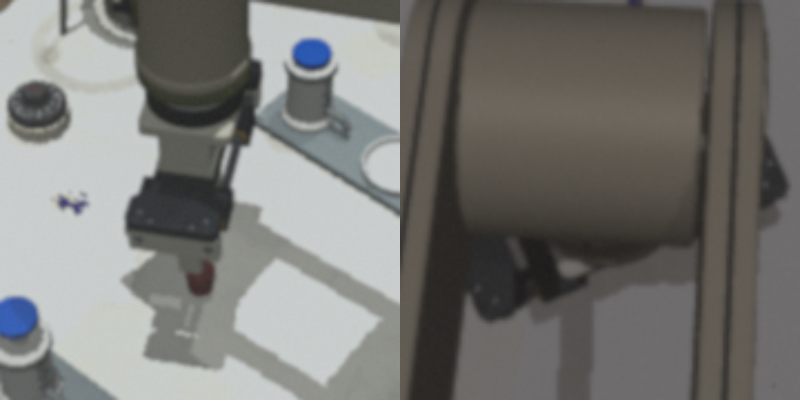

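Call:
jog_arm(
  steps=[
    [[0.06, 0, 0.02, 0, 0], [0.06, 0, 0.04, 0, 0], [0.06, 0, 0.055, 0, 0], [0.06, 0, 0.062, 0, 0], [0.06, 0, 0.064, 0, 0], [0.06, 0, 0.064, 0, 0], [0.06, 0, 0.064, 0, 0], [0.06, 0, 0.064, 0, 0]],
  ],
)

```text
time_s: 16.7
position: [0.5407, 0.0108, 0.0306]
orientation: [[0.379, 0.001, 0.925], [-0.925, -0.0, 0.379], [0.0, -1.0, 0.001]]
ft_force: [0.3, -0.6, 0.5]
width: 0.06
```

Call:
jog_arm(
  steps=[
    [[0.05, 0, 0, 0, 0], [0.04, 0, 0, 0, 0], [0.035, 0, 0, 0, 0], [0.03, 0, 0, 0, 0], [0.025, 0, 0, 0, 0], [0.02, 0, 0, 0, 0], [0.015, 0, 0, 0, 0], [0.01, 0, 0, 0, 0]],
  ],
)

```text
time_s: 17.7
position: [0.5404, 0.0108, 0.0302]
orientation: [[0.379, 0.0, 0.925], [-0.925, -0.0, 0.379], [0.0, -1.0, 0.0]]
ft_force: [-1.0, 0.6, 0.2]
width: 0.0247
```

```bash
python3 st.py m7;python3 -c "
import cv2;a=cv2.imread('pics/m7s.png')[200:340,240:380];cv2.imwrite('pics/m7c.png',cv2.resize(a,(500,500)))"
```

```text
17.7 [0.5404 0.0108 0.0302] tipz 0.01115808254428705 F [-1.0291  0.6345  0.2366] w 0.024719885321145718 
 [[ 0.3791  0.      0.9253]
 [-0.9253 -0.      0.3791]
 [ 0.     -1.      0.    ]]
```

View pics/m7c.png

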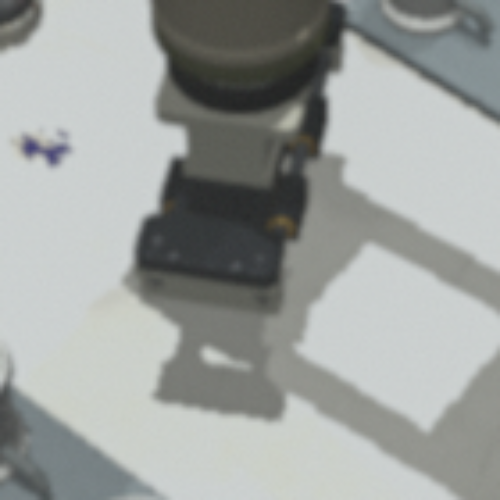

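Call:
jog_arm(
  steps=[
    [[0.01, 0, -0.005, 0, 0], [0.01, 0, -0.02, 0, 0], [0.01, 0, -0.045, 0, 0], [0.01, 0, -0.07, 0, 0], [0.01, 0, -0.095, 0, 0], [0.01, 0, -0.115, 0, 0], [0.01, 0, -0.125, 0, 0], [0.01, 0, -0.125, 0, 0]],
  ],
)

```text
time_s: 18.8
position: [0.541, 0.0108, 0.1563]
orientation: [[0.379, 0.002, 0.925], [-0.925, -0.0, 0.379], [0.001, -1.0, 0.002]]
ft_force: [0.2, 0.4, 0.1]
width: 0.0247
```

Call:
jog_arm(
  steps=[
    [[0.01, -0.02, 0, 0.0015, 0], [0.01, -0.055, 0, 0.0045, 0], [0.01, -0.09, 0, 0.0075, 0], [0.01, -0.125, 0, 0.0105, 0], [0.01, -0.155, 0, 0.013, 0], [0.01, -0.177, 0, 0.015, 0], [0.01, -0.1884, 0, 0.016, 0], [0.01, -0.1884, 0, 0.016, 0]],
  ],
)

```text
time_s: 19.8
position: [0.483, 0.1919, 0.1545]
orientation: [[0.38, -0.001, 0.925], [-0.925, -0.0, 0.38], [-0.0, -1.0, -0.001]]
ft_force: [0.7, -0.6, -0.0]
width: 0.025
```

```bash
python3 st.py m8
```

```text
19.8 [0.483  0.1919 0.1545] tipz 0.13551180227501794 F [ 0.6906 -0.5556 -0.0172] w 0.02498512653835476 
 [[ 0.3804 -0.001   0.9248]
 [-0.9248 -0.0003  0.3804]
 [-0.0001 -1.     -0.0011]]
```

View pics/m8s.png

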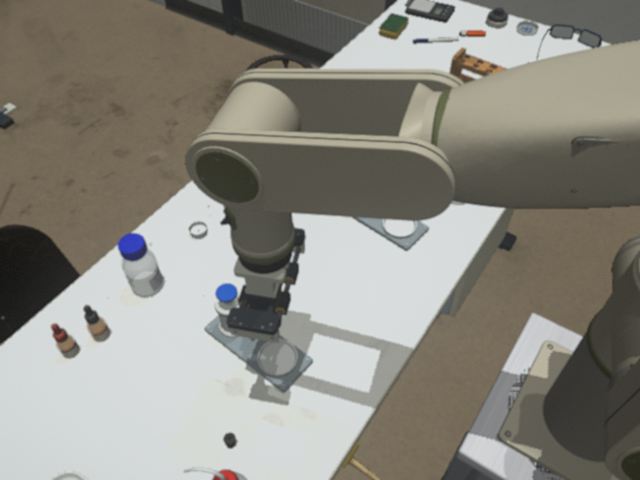

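Call:
jog_arm(
  steps=[
    [[0.01, 0, 0.02, 0, 0], [0.01, 0, 0.05, 0, 0], [0.01, 0, 0.08, 0, 0], [0.01, 0, 0.1, 0, 0], [0.01, 0, 0.106, 0, 0], [0.01, 0, 0.109, 0, 0], [0.01, 0, 0.111, 0, 0], [0.01, 0, 0.111, 0, 0]],
  ],
)

```text
time_s: 20.9
position: [0.4843, 0.1913, 0.0448]
orientation: [[0.379, 0.001, 0.925], [-0.925, 0.0, 0.379], [0.0, -1.0, 0.001]]
ft_force: [0.9, 0.3, 0.5]
width: 0.0247
```

Call:
jog_arm(
  steps=[
    [[0.01, 0, 0.0005, 0, 0], [0.01, 0, 0.001, 0, 0], [0.01, 0, 0.0015, 0, 0], [0.01, 0, 0.002, 0, 0], [0.01, 0, 0.002, 0, 0], [0.01, 0, 0.002, 0, 0], [0.01, 0, 0.002, 0, 0], [0.01, 0, 0.002, 0, 0]],
  ],
)

```text
time_s: 21.9
position: [0.4837, 0.1912, 0.0421]
orientation: [[0.379, -0.0, 0.925], [-0.925, 0.0, 0.379], [-0.0, -1.0, -0.0]]
ft_force: [0.7, 0.0, -0.3]
width: 0.0252
```

```bash
python3 st.py m9;python3 -c "
import cv2;a=cv2.imread('pics/m9s.png')[260:420,180:340];cv2.imwrite('pics/m9c.png',cv2.resize(a,(500,500)))"
```

```text
21.9 [0.4837 0.1912 0.0421] tipz 0.023134764566440032 F [ 0.6969  0.0434 -0.2636] w 0.025158731855729435 
 [[ 0.3791 -0.      0.9254]
 [-0.9254  0.      0.3791]
 [-0.     -1.     -0.    ]]
```

View pics/m9c.png

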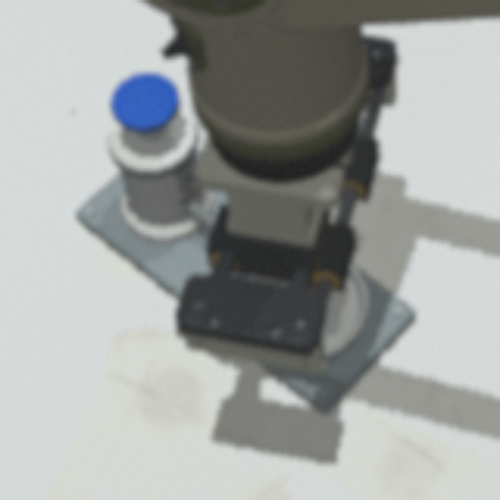

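Call:
jog_arm(
  steps=[
    [[0.01, 0, 0.0004, 0, 0], [0.01, 0, 0.0008, 0, 0], [0.01, 0, 0.0012, 0, 0], [0.01, 0, 0.0015, 0, 0], [0.01, 0, 0.0015, 0, 0], [0.01, 0, 0.0015, 0, 0], [0.01, 0, 0.0015, 0, 0], [0.01, 0, 0.0015, 0, 0]],
  ],
)

```text
time_s: 23.0
position: [0.4843, 0.1914, 0.0419]
orientation: [[0.379, 0.001, 0.925], [-0.925, 0.0, 0.379], [0.0, -1.0, 0.001]]
ft_force: [-4.7, -1.4, 11.2]
width: 0.0242
```

Seated (11 N upward). Release, gently.

Call:
jog_arm(
  steps=[
    [[0.01, 0, -0.0008, 0, 0], [0.022, 0, -0.001, 0, 0], [0.026, 0, -0.001, 0, 0], [0.03, 0, -0.001, 0, 0], [0.035, 0, -0.001, 0, 0], [0.04, 0, -0.001, 0, 0], [0.05, 0, -0.001, 0, 0], [0.05, 0, -0.001, 0, 0]],
  ],
)

```text
time_s: 24.0
position: [0.4837, 0.1912, 0.0416]
orientation: [[0.379, -0.0, 0.925], [-0.925, -0.0, 0.379], [-0.0, -1.0, -0.0]]
ft_force: [0.1, 0.5, -0.1]
width: 0.0491
```

Call:
jog_arm(
  steps=[
    [[0.05, 0, -0.005, 0, 0], [0.05, 0, -0.02, 0, 0], [0.05, 0, -0.05, 0, 0], [0.05, 0, -0.09, 0, 0], [0.05, 0, -0.13, 0, 0], [0.05, 0, -0.16, 0, 0], [0.05, 0, -0.17, 0, 0], [0.05, 0, -0.17, 0, 0]],
  ],
)

```text
time_s: 25.0
position: [0.484, 0.1913, 0.2123]
orientation: [[0.379, 0.001, 0.925], [-0.925, 0.0, 0.379], [0.0, -1.0, 0.001]]
ft_force: [-0.0, 0.1, -0.5]
width: 0.0499
```

Call:
jog_arm(
  steps=[
    [[0.05, 0.03, 0, 0, 0], [0.05, 0.07, 0, 0, 0], [0.05, 0.11, 0, 0, 0], [0.05, 0.15, 0, 0, 0], [0.05, 0.18, 0, 0, 0], [0.05, 0.2, 0, 0, 0], [0.05, 0.2, 0, 0, 0], [0.05, 0.2, 0, 0, 0]],
  ],
)

```text
time_s: 26.0
position: [0.5591, 0.007, 0.2111]
orientation: [[0.379, -0.001, 0.925], [-0.925, 0.001, 0.379], [-0.001, -1.0, -0.001]]
ft_force: [-0.1, -0.3, -0.3]
width: 0.0502
```

```bash
python3 st.py n1;python3 - <<'E'
from h import *
np.set_printoptions(precision=4,suppress=True)
for n in('scene','top'):
    p=imaging.get_image(n)
    for r in spotter.mark_of('plunger_a',p)[:2]:print(n,'pl',r['centre'],r['confidence'],*[atz(p,r['centre'],z) for z in (.095,.118)])
    for r in spotter.mark_of('stopper_1',p)[:3]:print(n,'st',r['centre'],r['confidence'],atz(p,r['centre'],.012))
a=cv2.imread('pics/n1s.png')[260:400,190:330];b=cv2.imread('pics/n1t.png')[190:310,190:310]
cv2.imwrite('pics/n1c.png',np.hstack([cv2.resize(a,(400,400)),cv2.resize(b,(400,400))]))
E
```

```text
26.0 [0.5591 0.007  0.2111] tipz 0.19210149246252087 F [-0.0968 -0.3433 -0.2839] w 0.05018284115828285 
 [[ 0.3794 -0.0011  0.9252]
 [-0.9252  0.0005  0.3794]
 [-0.0009 -1.     -0.0008]]
scene pl [226.6, 292.2] 0.93 [0.6054 0.1715 0.095 ] [0.5925 0.1824 0.118 ]
scene pl [359.9, 171.1] 0.47 [ 0.5707 -0.221   0.095 ] [ 0.5588 -0.1995  0.118 ]
scene st [278.1, 356.7] 0.47 [0.4857 0.1895 0.012 ]
top pl [443.9, 228.9] 0.83 [ 0.5596 -0.2078  0.095 ] [ 0.5567 -0.203   0.118 ]
```

View pics/n1c.png

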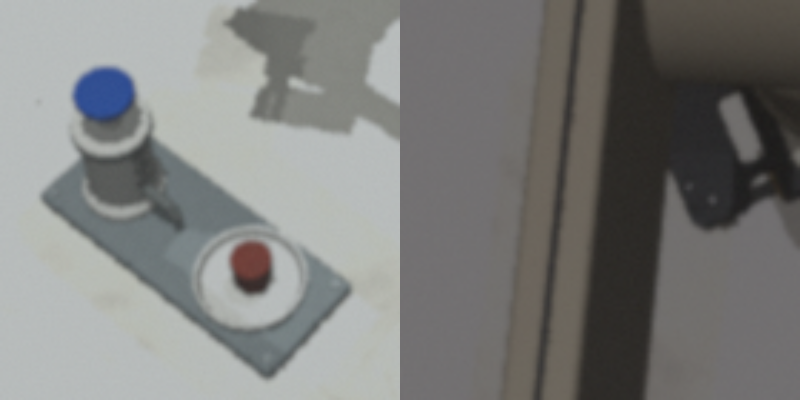

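View pics/n1s.png

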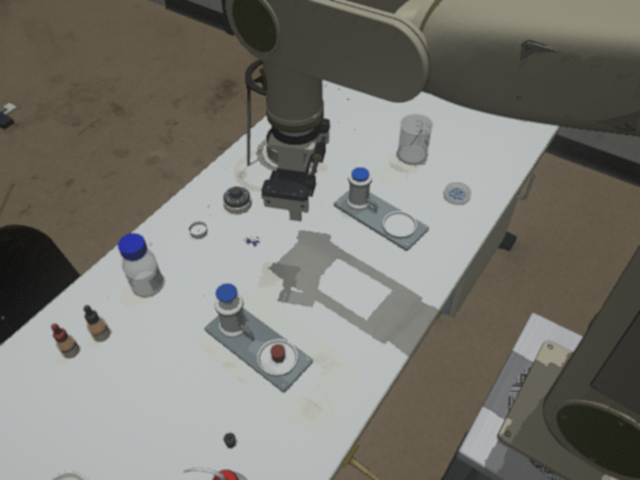

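The scene picture shows the red stopper upright and centred in the tray (278,353). That dispenser's plunger is part-way down (227,292), the other plunger is home (360,172), and the arm is clear.

```bash
python3 -c "
from bench import ctrl
print(ctrl.job_done())"
```

```text
the job is handed in; nothing more can be done
None
```

I tried both dispensers and rejected the one that sticks. The job was handed in at about 26 s, and the hand-in reports no verdict.

- **Free dispenser (right, y ≈ -0.21):** it resisted with about 0.3 to 2.2 N all the way. It met a firm stop with the fingertips at about 95 mm, at 9 N.
- **Sticking dispenser (left, y ≈ +0.18):** resistance rose from 2.1 N at 120 mm to 5.7 N at 117 mm and 7.1 N at 115.5 mm. I stopped there, well under 22 N. After the release, the camera put its head at about 115 to 118 mm, which is in range.
- **Red stopper:** I stood it in the left dispenser's tray. The network put it at (0.486, 0.190), about 2 mm from the tray centre I measured at (0.484, 0.191). The picture shows it upright, and the arm had lifted clear.

**Checks that fell short:**
- In the last top view the arm hid the left dispenser, so the final stopper check rests on the scene camera alone.
- The network's plunger positions differed between the two cameras by up to about 17 mm. For plunger heights I relied mainly on fingertip contact and force.
- In the tray the stopper took 11 N downward for a moment as it was seated, before I released it.

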